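Put the packing tools back into their cut-out foam trays

ROBOT

A 6-joint arm with a two-finger parallel gripper is mounted at the origin on the work surface; the furniture and walls round the work are solid. World frame = base frame: x ahead of the robot, y to its left, z up, the work surface at z = 0. Lengths are in m, angles in rad, forces in N, time in s.
With the tool pointing down it reaches from about 0.425 to 0.95 m from the base axis. Payload 3.5 kg.
Tool frame: the origin (TCP) lies on the mounting face of the last link; the fingertips stand 173 mm ahead of it and the grasp point (between the pads) lies 155 mm ahead of it (robot.tip_reach is the distance from the TCP to the fingertips, in m); z points along the fingers, y is the line along which they close (so a half turn about z gives the same grasp; the last joint's range is limited). The gripper opens to 85 mm and grips with 20 to 120 N. Pads are 22 mm wide; open, the fingers measure 114 mm over their backs; the gripper's body (76 mm by 85 mm) begins 54 mm behind the grasp point. The pads swing forward as they close: fully open they stand 13 mm farther back than shut.
Start: joints at [1.173, 0.286, 1.577, -0, 1.279, -0.15], TCP at [0.166, 0.654, 0.405] pointing down, gripper open.
Joint ranges: [-2.77, 2.77], [-0.9, 2.22], [0.21, 2.48], [-1.53, 4.67], [0.24, 2.81], [-2.84, 2.84]. Speed limits (rad/s): [2.79, 2.79, 3.14, 3.14, 3.14, 3.14].

INTERFACE

Orientations are given as a rotation vector (axis times angle).
In Python, from rig import telemetry, grab_frame, camera_model, sign_off, robot gives the robot as it stands. The module is installed in compiled form; this text tells all that it offers.
- The arm moves only by the tool move_tool, called after "Request:" in YAML: its name, and indented under it one key for each argument. Schema: {"type":"object","properties":{"motion":{"type":"string"},"aperture":{"type":"number"},"grip_n":{"type":"number"},"only":{"type":"string"},"quiet":{"type":"boolean"},"lines":{"type":"string"}},"required":["motion"],"additionalProperties":false}. motion is a string of 1 to 5 rows, one to a line, with the numbers parted by commas; each row has 4 numbers: dx, dy, dz in m, then a turn about the tool's z in rad; each row is the pose to reach, as a shift and turn from the pose commanded when the call began, along the tool's axes at that moment; what a row does not reach only later rows make up. A row lasts 1/12 s, in which the tool goes at most 0.0417 m and 0.125 rad, less where a joint would pass 70% of its speed; a pose out of reach is approached as far as the arm can. aperture is the opening from 0.0 (shut) to 1.0 (fully open), set as the call begins (left out keeps the last). The fingers move at their own pace and stop on an object; grip_n is the grip in N (left out, the last holds). Time passes only in rows, so rows that do not move let the fingers close. The tool returns the time, the measured TCP pose, the force, the opening and the grip force at its end. only (a regular expression) keeps the lines of the reply that match it, lines (a string "A,B") keeps lines A to B, and quiet returns only ok. Input that does not fit is refused with a message, and nothing moves.
- telemetry.observe(): the state, without advancing time (a new reading comes with each control period).
- grab_frame(name): name is "side" or "top"; returns the picture (400x640x3 uint8, blue, green, red); there is no depth.
- camera_model(name): a dict with "mtx" (3x3 intrinsics, pixels), "R" (3x3) and "t" (3): a world point X has camera coordinates R X + t. Camera axes: x right, y down, z forward; pixel columns grow to the right and rows downward; lengths in m; the calibration is good to about 2 mm. A picture is of the moment at which its call begins. camera_model takes no time and is no camera call.
- sign_off(): hands the job in; it is judged then, once.
The state is a dict: "time_s": time; "joints": joint angles; "qd": joint speeds; "joint_efforts": joint torques, N m; "ee_pos": TCP position; "tcp_rot": TCP orientation; "ft_force": force on the tool from outside, world axes, zero at the start; "wrist_torque": the same for the moment, N m; "finger_gap": opening from 0.0 (shut) to 1.0 (fully open); "gripper_force": force on a finger pad.
Only numpy, scipy, OpenCV 4.12 (cv2) and the standard library are available. Lean on these libraries where they do the work, as an engineer would, in place of code of your own. Each camera call takes 0.05 s, during which the arm holds its last target. There are 200 camera calls.

TASK

Put the packing table back in order: set the red stapler, the black marker, the rubber stamp and the glue stick each home in the foam tray whose yellow pocket is cut to its shape, so that each rests flat on the floor of its pocket (the stamp and the glue stick upright). The green pen and the small dark blue box have no tray: leave them lying where they are.

Things in the scene. Friction and masses are not known exactly. Their poses are not given: they have to be found in the camera images.
- stapler: Desk stapler, red top and black base, lying on its base: 36 mm wide (x), 150 mm long (y), 54 mm high, 0.24 kg; the top part does not move. Origin: centre of its underside; y along its length, z up. Plain to grip across its width (x), halfway along, on the red top between 30 and 52 mm above its underside, where it is 32 mm wide.
- marker: Thick black marker pen lying on the table: 18 mm wide (x), 132 mm long (y), about 20 mm high, about 0.03 kg; it does not roll. Origin: under its middle, on the table; y along the barrel, z up. Grip across the barrel (17 mm) near its middle.
- stamp: Rubber stamp standing on its black foot: foot 70 mm (x) by 36 mm (y), 12 mm high; a brown turned wooden handle rises from the middle of the foot to 74 mm: a neck 20 mm across from 12 to 42 mm, a round knob 28 mm across from 42 to 74 mm. 0.07 kg. Origin: centre of its underside; z up. Grip the handle.
- glue_stick: Glue stick standing upright, white round body with a red cap: 25 mm across (cap 27 mm, from 70 mm up), 98 mm high, 0.03 kg. Origin: centre of its underside; z up.
- stapler_tray: Fixed grey tray, 186 x 96 x 15 mm, filled with black foam 14 mm high; in its middle a pocket 166 (x) by 52 mm (y) for the stapler, 8 mm wider than it all round, with finger recesses across its middle, 44 (x) by 78 mm (y) in all. Stapler's y goes along tray x, either way. Yellow pocket floor 4 mm above the table. Origin: centre of its underside, below the pocket; x along the tray's long side, z up.
- marker_tray: Fixed grey tray, 186 x 96 x 15 mm, filled with black foam 14 mm high; in its middle a pocket 148 (x) by 34 mm (y) for the marker, 8 mm wider than it all round, with finger recesses across its middle, 44 (x) by 78 mm (y) in all. Marker's y goes along tray x, either way. Yellow pocket floor 4 mm above the table. Origin: centre of its underside, below the pocket; x along the tray's long side, z up.
- stamp_tray: Fixed grey tray, 186 x 96 x 15 mm, filled with black foam 14 mm high; in its middle a pocket 86 (x) by 52 mm (y) for the stamp, 8 mm wider than its foot all round. Stamp's x goes along tray x, either way. Yellow pocket floor 4 mm above the table. Origin: centre of its underside, below the pocket; x along the tray's long side, z up.
- glue_tray: Fixed grey tray, 186 x 96 x 15 mm, filled with black foam 14 mm high; in its middle a pocket hole, round, 43 mm across, in which the glue stick stands upright. Yellow pocket floor 4 mm above the table. Origin: centre of its underside, below the pocket; x along the tray's long side, z up.
- green_pen: Green pen lying on the table, 11 x 140 x 13 mm (y along the barrel), origin under its middle. It has no tray and stays where it lies.
- clip_box: Small dark blue box of clips, 40 x 50 x 18 mm, origin at the centre of its underside. It has no tray and stays where it lies.
Things that resemble listed ones, but are neither listed nor needed, are in the scene too. Of the things that look like the glue_stick, take the one that is nearest to the robot's base at the start.

How it is judged:
At the end, for the whole second after the job is handed in: Each of the four is at rest in its own tray: origin within 13 mm of the tray's centre from above, less than 8 mm above its underside, upright within 0.1 rad, along the pocket within 0.15 (stapler), 0.17 (marker), 0.32 rad (stamp). Pen and blue box within 30 mm of their start (horizontal distance between stapler and stapler_tray below 0.013 m and z of stapler in the frame of stapler_tray below 0.008 m and angle between each of stapler, marker, stamp, glue_stick's own z axis and vertical below 0.1 rad and linear speed of each of stapler, marker, stamp, glue_stick below 0.03 m/s and angular speed of each of stapler, marker, stamp, glue_stick below 0.5 rad/s and angle between the y axis of stapler and the x axis of stapler_tray, either way round below 0.15 rad and horizontal distance between marker and marker_tray below 0.013 m and z of marker in the frame of marker_tray below 0.008 m and angle between the y axis of marker and the x axis of marker_tray, either way round below 0.17 rad and horizontal distance between stamp and stamp_tray below 0.013 m and z of stamp in the frame of stamp_tray below 0.008 m and angle between the x axis of stamp and the x axis of stamp_tray, either way round below 0.32 rad and horizontal distance between glue_stick and glue_tray below 0.013 m and z of glue_stick in the frame of glue_tray below 0.008 m and distance of each of green_pen, clip_box from where it was at the start of the episode below 0.03 m); the robot touches nothing.
It fails at once if the green pen or the small blue box is pushed or carried away from its place (distance of any of green_pen, clip_box from where it was at the start of the episode above 0.03 m).
It also fails if it takes over 99 s, if anything falls off the work surface, if the arm or the gripper's body presses on something with over 40 N, if the wrist force passes 120 N, or if a joint passes its speed limit or range.

## Working session

There is one attempt and no reset: what is moved stays moved. The work goes in short steps, Python scripts to look and compute and a tool call to move; the robot and the scene stay as the last step left them, time stands still between calls to the robot, and variables do not carry over. Pictures are saved under pics/ and viewed, at most 14 in all, crops included, and the job is handed in when it is done.

```bash
mkdir -p pics; python3 - <<'E'
from rig import telemetry, grab_frame, camera_model
import cv2
for n in("top","side"):
    cv2.imwrite(f"pics/{n}0.png",grab_frame(n)); c=camera_model(n); print(n,c)
print(telemetry.observe())
E
```

```text
top {'mtx': array([[411.33821002,   0.        , 318.99453075],
       [  0.        , 411.33821002, 199.79267799],
       [  0.        ,   0.        ,   1.        ]]), 'R': array([[ 0.01358193, -0.99986025, -0.00974701],
       [-0.99673828, -0.01276271, -0.0796863 ],
       [ 0.07955077,  0.01079752, -0.99677234]]), 't': array([-0.02390119,  0.50933523,  1.00102319])}
side {'mtx': array([[428.86506169,   0.        , 327.10031618],
       [  0.        , 428.86506169, 201.89305528],
       [  0.        ,   0.        ,   1.        ]]), 'R': array([[-0.61989311, -0.78461136,  0.01084183],
       [-0.37280236,  0.28232362, -0.88391842],
       [ 0.69047153, -0.5519768 , -0.46751543]]), 't': array([0.29902456, 0.24508187, 0.69811695])}
{'time_s': 0.1, 'joints': array([ 1.17299565e+00,  2.87078375e-01,  1.57802687e+00,  4.62595666e-05,
        1.27859178e+00, -1.50019596e-01]), 'qd': array([-0.00016563,  0.00094618, -0.00239421,  0.00071839, -0.00092511,
        0.00180464]), 'joint_efforts': array([ 1.15515766e-03, -4.07297373e+01, -2.93698561e+01, -1.74683623e-04,
        3.44112923e-03, -4.81435180e-06]), 'ee_pos': array([0.16543752, 0.65417699, 0.40348627]), 'tcp_rot': array([-0.38816375, -3.11690219,  0.00316288]), 'ft_force': array([-0.01257909, -0.60071806, -0.86575334]), 'wrist_torque': array([-0.05283258, -0.03464194,  0.05052367]), 'gripper_force': 0.0, 'finger_gap': 0.9979344086831833}
```

View pics/top0.png

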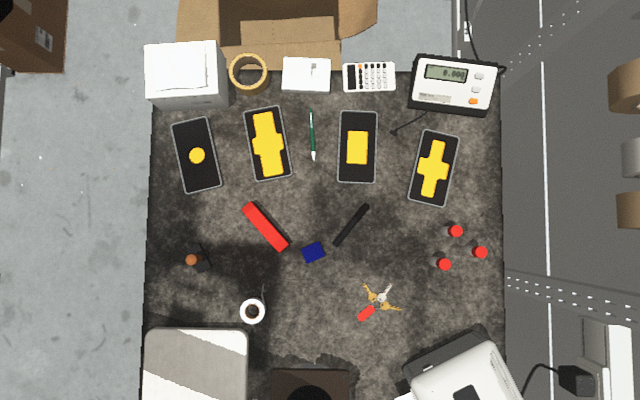

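View pics/side0.png

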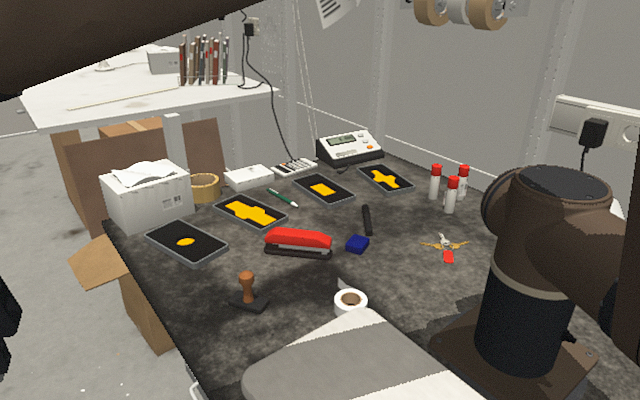

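Top view: trays at the top (glue, stapler, stamp and marker, left to right). Stapler is at (265,226), marker (351,224), stamp knob (191,260), and three glue sticks are at (456,231), (481,252) and (445,265). Next I measure.

```bash
cat > h.py <<'E'
import numpy as np, cv2
from rig import telemetry, grab_frame, camera_model
def ray(n,uv,z):
    c=camera_model(n); p=cv2.undistortPoints(np.array(uv,float).reshape(-1,1,2),c["mtx"],None).reshape(-1,2)
    d=np.c_[p,np.ones(len(p))]@c["R"]; o=-c["R"].T@c["t"]
    return o+d*((z-o[2])/d[:,2])[:,None]
def blobs(img,lo,hi,roi,amin=20):
    x0,y0,x1,y1=roi; m=cv2.inRange(cv2.cvtColor(img,cv2.COLOR_BGR2HSV),lo,hi); k=np.zeros_like(m); k[y0:y1,x0:x1]=m[y0:y1,x0:x1]
    cs,_=cv2.findContours(k,cv2.RETR_EXTERNAL,cv2.CHAIN_APPROX_NONE)
    return [c for c in cs if cv2.contourArea(c)>amin]
def rect(n,c,z):
    P=ray(n,c,z)[:,:2]; (a,b),(w,h),t=cv2.minAreaRect((P*1000).astype(np.float32))
    if h>w: t+=90
    return "c=(%.1f,%.1f) size %.0fx%.0f long-axis %.1f deg"%(a,b,max(w,h),min(w,h),(t+90)%180-90)
E
python3 - <<'E'
from h import *
im=cv2.imread("pics/top0.png"); s=cv2.imread("pics/side0.png")
Y=((20,120,120),(35,255,255))
for c in blobs(im,*Y,(160,90,470,215)): print("yellow",cv2.boundingRect(c),rect("top",c,.009))
R=((0,150,90),(8,255,255))
for c in blobs(im,*R,(235,190,500,290)): print("red",cv2.boundingRect(c),rect("top",c,.054),'| z98',rect("top",c,.098))
for c in blobs(im,(0,0,0),(180,255,28),(325,195,375,250)): print("mk",cv2.boundingRect(c),rect("top",c,.015))
for c in blobs(im,(3,80,60),(15,255,255),(180,248,205,270)): print("knob",cv2.boundingRect(c),rect("top",c,.06))
for c in blobs(im,(100,120,40),(130,255,255),(295,235,330,270)): print("box",rect("top",c,.018))
for c in blobs(im,(50,100,40),(95,255,255),(300,100,325,170)): print("pen",rect("top",c,.012))
# tray outer rims (grey)
a=cv2.resize(im[235:285,170:230],None,fx=6,fy=6,interpolation=cv2.INTER_CUBIC)
b=cv2.resize(s[260:320,215:285],None,fx=6,fy=6,interpolation=cv2.INTER_CUBIC)
c=np.zeros((360,800,3),np.uint8); c[:300,:360]=a; c[:,370:790]=b
cv2.imwrite("pics/crop1.png",cv2.convertScaleAbs(c,alpha=2))
E
```

```text
yellow (189, 147, 16, 17) c=(621.3,295.0) size 39x38 long-axis -43.4 deg
yellow (417, 140, 32, 58) c=(593.6,-300.7) size 146x75 long-axis -13.0 deg
yellow (346, 131, 22, 34) c=(645.4,-110.5) size 85x50 long-axis -2.2 deg
yellow (252, 111, 32, 66) c=(652.2,116.2) size 165x76 long-axis 12.3 deg
red (437, 258, 14, 12) c=(359.6,-313.9) size 31x26 long-axis -89.2 deg | z98 c=(362.7,-301.1) size 29x25 long-axis -89.2 deg
red (472, 246, 16, 12) c=(389.0,-399.1) size 35x26 long-axis -89.2 deg | z98 c=(390.8,-382.5) size 34x25 long-axis -89.2 deg
red (448, 225, 15, 12) c=(437.8,-342.0) size 33x26 long-axis -89.2 deg | z98 c=(437.4,-328.0) size 32x25 long-axis -89.2 deg
red (242, 201, 47, 52) c=(441.0,112.2) size 141x34 long-axis 42.7 deg | z98 c=(440.5,105.9) size 135x32 long-axis 42.7 deg
knob (185, 254, 17, 12) c=(361.0,278.5) size 38x26 long-axis -89.2 deg
box c=(380.8,-2.7) size 50x40 long-axis -64.9 deg
pen c=(664.6,2.5) size 57x8 long-axis 4.2 deg
```

View pics/crop1.png

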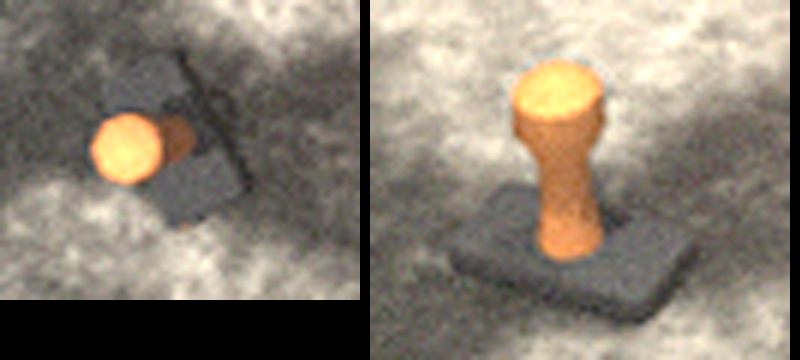

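Left crop (top view): the knob top is at (191.1,259.7) and the foot's long edge runs along (65,133) px. Right crop (side view): the foot's top corners are about (455,245), (640,303), (695,243) and (515,188) in crop pixels.

```bash
python3 - <<'E'
from h import *
im=cv2.imread("pics/top0.png"); s=cv2.imread("pics/side0.png")
print("knob",ray("top",[(191.1,259.7)],.074))
q=np.array([(455,245),(640,303),(695,243),(515,188)],float)
P=ray("side",(q-[370,0])/6+[215,260],.012)[:,:2]; print(P*1000,P.mean(0),np.degrees(np.arctan2(*(P[1]-P[0])[::-1])),np.degrees(np.arctan2(*(P[2]-P[3])[::-1])))
P=ray("side",(np.array([[558,90]])-[370,0])/6+[215,260],.074);print("knob side",P)
P=ray("top",np.array([(180,55),(245,188),(103,92),(170,226)])/6+[170,235],.012);print("foot top",P,P.mean(0))
g=cv2.cvtColor(im,cv2.COLOR_BGR2GRAY); print(g[215:235:3,335:370:2])
for c in blobs(s,(0,150,90),(8,255,255),(425,155,475,200),5): 
    x,y,w,h=cv2.boundingRect(c); print("cap side",(x,y,w,h),ray("side",[(x+w/2,y+w*.25)],.098)*1000)
a=cv2.resize(im[195:260,235:380],None,fx=5,fy=5,interpolation=cv2.INTER_CUBIC)
b=cv2.resize(s[200:265,255:380],None,fx=4,fy=4,interpolation=cv2.INTER_CUBIC)
c=np.zeros((600,800,3),np.uint8); c[:325,:725]=a; c[330:590,:500]=b
cv2.imwrite("pics/crop2.png",cv2.convertScaleAbs(c,alpha=2))
E
```

```text
knob [[0.36139124 0.2785057  0.074     ]]
[[378.94185809 309.81735821]
 [322.46603221 278.36242821]
 [335.25188815 251.58093659]
 [391.65751673 282.70293892]] [0.35707932 0.28061592] -150.88382304596902 -151.11212902883008
knob side [[0.35316122 0.28336394 0.074     ]]
foot top [[0.39571188 0.27749054 0.012     ]
 [0.3414947  0.24857722 0.012     ]
 [0.38002657 0.30892409 0.012     ]
 [0.32553228 0.27905205 0.012     ]] [0.36069136 0.27851098 0.012     ]
[[ 63  83  88  80  79  75  71  66  74  56  23  34  35  35  52  77  69  74]
 [ 71  70  69  85  92  77  70  56  47  35  41  33  29  53  75  77  83  83]
 [ 61  67  67  77  94  89  68  44  37  46  44  32  60  68  80  69  61  77]
 [ 59  59  70  93  91  83  38  40  42  42  41  81  71  59  58  62  67  62]
 [ 52  60  76  67  54  33  37  46  39  47  72  67  61  58  68  80  78 104]
 [ 79  71  74  59  33  42  37  36  59  59  65  66  77  77  71  83  76  70]
 [ 81  79  51  34  42  44  38  61  72  60  62  64  71  71  73  69  85  75]]
cap side (447, 175, 12, 14) [[ 357.98579826 -298.57083913   98.        ]]
cap side (459, 164, 10, 13) [[ 385.85535067 -381.92992779   98.        ]]
cap side (431, 163, 11, 13) [[ 432.87800612 -327.56912953   98.        ]]
```

View pics/crop2.png

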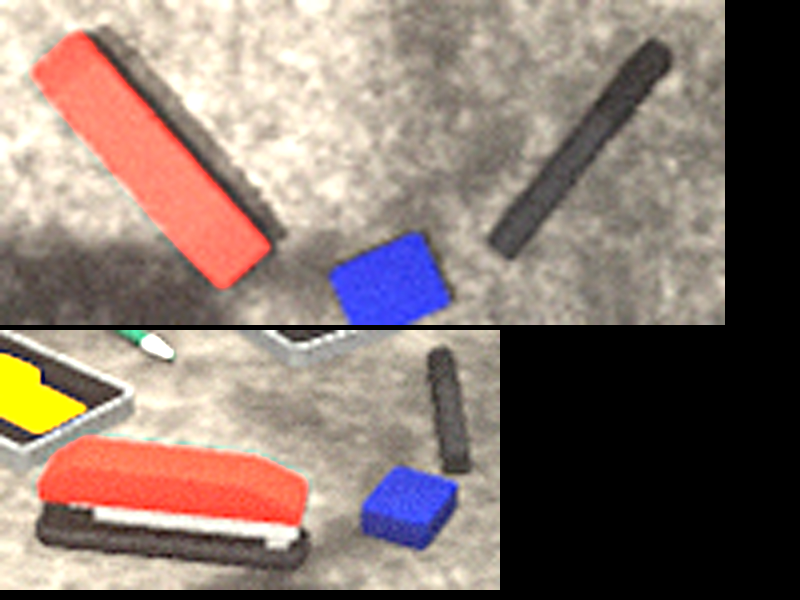

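```bash
cat >> h.py <<'E'
from scipy.spatial.transform import Rotation as Ro
def need(x,y,z,yaw=None):
    "grasp point target (m), world yaw of tool y in deg -> shift and turn in tool axes"
    s=telemetry.observe(); R=Ro.from_rotvec(s["tcp_rot"]).as_matrix()
    cur=np.degrees(np.arctan2(R[1,1],R[0,1]))
    g=s["ee_pos"]+.155*R[:,2]
    d=R.T@(np.array([x,y,z])-g)
    w=0 if yaw is None else (yaw-cur+90)%180-90
    print("t=%.1f grasp %s yaw %.1f tilt %.3f gap %.2f f %.0f | need %s turn %.3f"%(s["time_s"],g.round(4),cur,np.hypot(R[0,2],R[1,2]),s["finger_gap"],s["gripper_force"],d.round(4),-np.radians(w)))
E
python3 - <<'E'
from h import *
P=ray("top",[(366,204),(336,245.4)],.015);d=P[0]-P[1];print(P*1000,P.mean(0)*1000,np.linalg.norm(d),np.degrees(np.arctan2(d[1],d[0])))
for z in (0,.1,.2,.3,.4): print(z,ray("top",[(247,330)],z)[0,:2],ray("side",[(370,310)],z)[0,:2])
need(.3595,.280,.20)
E
```

```text
[[ 501.0098027  -134.33306793   15.        ]
 [ 397.44697126  -60.70378693   15.        ]] [449.22838698 -97.51842743  15.        ] 0.12706900124599416 -35.41139662178195
0 [0.18585574 0.15673317] [0.21327544 0.11276833]
0.1 [0.20921571 0.13891881] [0.13572865 0.19391419]
0.2 [0.23257567 0.12110445] [0.05818187 0.27506005]
0.3 [0.25593564 0.1032901 ] [-0.01936492  0.3562059 ]
0.4 [0.27929561 0.08547574] [-0.09691171  0.43735176]
t=0.1 grasp [0.1653 0.6539 0.2485] yaw 75.8 tilt 0.002 gap 1.00 f 0 | need [-0.28   -0.3147  0.049 ] turn -0.000
```

Request:
move_tool:
  motion: "-0.025,-0.028,0,0\n-0.05,-0.056,0,0\n-0.075,-0.084,0,0\n-0.1,-0.112,0,0\n-0.125,-0.14,0,0"
  aperture: 1.0

```text
time_s: 0.52
ee_pos: [0.2526, 0.4864, 0.404]
tcp_rot: [-0.387, -3.117, 0.002]
ft_force: [0.7, -0.1, 0.3]
finger_gap: 0.994
gripper_force: 0.0
```

Request:
move_tool:
  motion: "-0.025,-0.028,0,0\n-0.05,-0.056,0,0\n-0.075,-0.084,0,0\n-0.1,-0.112,0,0\n-0.125,-0.14,0,0"

```text
time_s: 0.93
ee_pos: [0.3394, 0.3199, 0.4043]
tcp_rot: [-0.387, -3.117, 0.001]
ft_force: [0.7, -0.4, -1.0]
finger_gap: 1.002
gripper_force: 0.0
```

Request:
move_tool:
  motion: "-0.028,-0.032,0.02,0\n-0.03,-0.035,0.05,0\n-0.03,-0.035,0.05,0"

```text
time_s: 1.18
ee_pos: [0.3589, 0.2774, 0.349]
tcp_rot: [-0.394, -3.108, 0.009]
ft_force: [-1.1, -0.8, -1.9]
finger_gap: 1.0
gripper_force: 0.0
```

```bash
python3 -c "from h import *; need(.3597,.2795,.056)"
```

```text
t=1.2 grasp [0.3574 0.2767 0.194 ] yaw 75.5 tilt 0.011 gap 1.00 f 0 | need [-0.0026  0.0043  0.138 ] turn -0.000
```

Request:
move_tool:
  motion: "0,0.002,0.03,0\n0,0.002,0.06,0\n0,0.002,0.09,0\n0,0.002,0.1,0\n0,0.002,0.1,0"

```text
time_s: 1.6
ee_pos: [0.3588, 0.2824, 0.2523]
tcp_rot: [-0.386, -3.112, 0.006]
ft_force: [0.2, -0.3, -0.1]
finger_gap: 0.998
gripper_force: 0.0
```

```bash
python3 -c "from h import *; need(.3597,.2795,.056)"
```

```text
t=1.6 grasp [0.3578 0.2819 0.0973] yaw 75.9 tilt 0.007 gap 1.00 f 0 | need [-0.0026 -0.0017  0.0413] turn -0.000
```

Request:
move_tool:
  motion: "-0.001,-0.001,0.02,0\n-0.001,-0.001,0.035,0\n-0.001,-0.001,0.04,0\n-0.001,-0.001,0.04,0\n-0.001,-0.001,0.04,0"

```text
time_s: 2.02
ee_pos: [0.3615, 0.2817, 0.2162]
tcp_rot: [0.387, 3.116, 0.002]
ft_force: [-0.1, 0.4, 0.4]
finger_gap: 1.002
gripper_force: 0.0
```

```bash
python3 -c "from h import *; need(.3597,.2795,.056)"
```

```text
t=2.0 grasp [0.3618 0.2818 0.0612] yaw 75.8 tilt 0.002 gap 1.00 f 0 | need [ 0.0015 -0.0028  0.0052] turn -0.000
```

Request:
move_tool:
  motion: "0,0,0,0\n0,0,0,0\n0,0,0,0\n0,0,0,0\n0,0,0,0"
  aperture: 0.0
  grip_n: 30

```text
time_s: 2.43
ee_pos: [0.361, 0.2811, 0.2151]
tcp_rot: [0.388, 3.117, 0.001]
ft_force: [0.1, 1.7, 0.4]
finger_gap: 0.302
gripper_force: 0.8
```

Request:
move_tool:
  motion: "0,0,0,0\n0,0,0,0\n0,0,0,0\n0,0,0,0\n0,0,0,0"

```text
time_s: 2.85
ee_pos: [0.3612, 0.2811, 0.2151]
tcp_rot: [0.388, 3.117, 0.0]
ft_force: [0.1, -0.9, 5.5]
finger_gap: 0.28
gripper_force: 29.6
```

```bash
python3 -c "from h import *; need(.645,-.1105,.2,75.8-31.2)"
```

```text
t=2.9 grasp [0.3613 0.2811 0.0601] yaw 75.8 tilt 0.000 gap 0.28 f 30 | need [-0.3711 -0.3101 -0.1397] turn 0.545
```

Request:
move_tool:
  motion: "0,0,-0.02,0\n0,0,-0.04,0\n0,0,-0.07,0\n0,0,-0.1,0\n0,0,-0.1,0"

```text
time_s: 3.27
ee_pos: [0.3624, 0.282, 0.3203]
tcp_rot: [0.387, 3.109, 0.01]
ft_force: [1.2, 0.2, 0.7]
finger_gap: 0.281
gripper_force: 29.6
```

Request:
move_tool:
  motion: "0,0,0,0.109\n0,0,0,0.218\n0,0,0,0.327\n0,0,0,0.436\n0,0,0,0.545"

```text
time_s: 3.68
ee_pos: [0.3604, 0.2809, 0.3132]
tcp_rot: [-1.221, -2.893, 0.002]
ft_force: [-0.1, 0.7, -1.4]
finger_gap: 0.28
gripper_force: 29.6
```

```bash
python3 -c "
from h import *; need(.645,-.1105,.16,75.8-31.2); cv2.imwrite('pics/s1.png',grab_frame('side'))"
```

```text
t=3.7 grasp [0.36   0.2809 0.1582] yaw 44.2 tilt 0.002 gap 0.28 f 30 | need [-0.4792 -0.069  -0.0023] turn -0.006
```

View pics/s1.png

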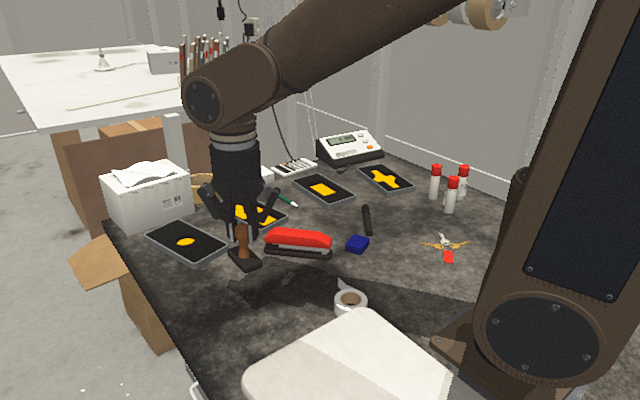

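The side view shows the stamp held upright at (243,255). Next I carry it to its tray.

Request:
move_tool:
  motion: "-0.035,-0.005,0,0\n-0.07,-0.01,0,0\n-0.105,-0.015,0,0\n-0.14,-0.02,0,0\n-0.175,-0.025,0,0"

```text
time_s: 4.15
ee_pos: [0.4662, 0.1375, 0.3136]
tcp_rot: [-1.209, -2.898, -0.0]
ft_force: [-1.4, 0.7, -2.1]
finger_gap: 0.281
gripper_force: 29.6
```

Request:
move_tool:
  motion: "-0.035,-0.005,0,0\n-0.07,-0.01,0,0\n-0.105,-0.015,0,0\n-0.14,-0.02,0,0\n-0.175,-0.025,0,0"

```text
time_s: 4.57
ee_pos: [0.5714, -0.0049, 0.3132]
tcp_rot: [-1.21, -2.897, -0.0]
ft_force: [0.3, 1.2, -0.5]
finger_gap: 0.282
gripper_force: 29.6
```

Request:
move_tool:
  motion: "-0.035,-0.005,0,0\n-0.07,-0.01,0,0\n-0.105,-0.015,0,0\n-0.129,-0.019,0,0\n-0.129,-0.019,0,0"

```text
time_s: 4.98
ee_pos: [0.6495, -0.1126, 0.3133]
tcp_rot: [1.215, 2.896, -0.001]
ft_force: [0.1, 0.3, -0.9]
finger_gap: 0.284
gripper_force: 29.5
```

Request:
move_tool:
  motion: "0,0,0.02,0\n0,0,0.04,0\n0,0,0.05,0\n0,0,0.05,0\n0,0,0.05,0"

```text
time_s: 5.4
ee_pos: [0.6474, -0.1079, 0.2634]
tcp_rot: [-1.21, -2.896, -0.0]
ft_force: [0.6, -0.8, -1.1]
finger_gap: 0.283
gripper_force: 29.5
```

```bash
python3 -c "
from h import *; need(.645,-.1105,.065,75.8-31.2); cv2.imwrite('pics/t2.png',cv2.resize(np.hstack([grab_frame('top')[90:210,280:420],grab_frame('side')[130:250,260:400]]),None,fx=2.8,fy=2.8))"
```

```text
t=5.4 grasp [ 0.647  -0.1078  0.1084] yaw 44.6 tilt 0.003 gap 0.28 f 30 | need [-0.0006 -0.0033  0.0434] turn 0.001
```

View pics/t2.png

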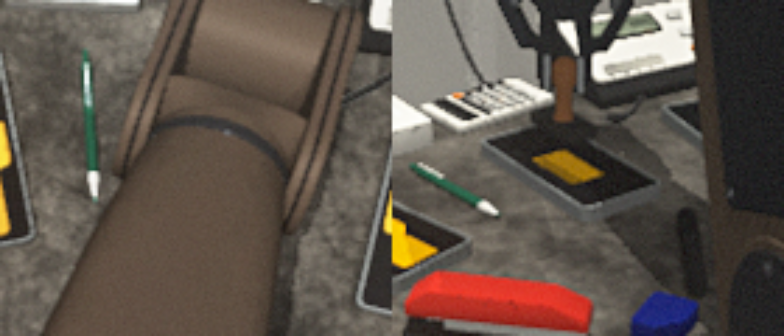

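Side crop: the stamp hangs above its tray with the handle at (565,90) and nothing in the way. Next I lower it.

Request:
move_tool:
  motion: "0,-0.003,0.01,0\n-0.001,-0.003,0.02,0\n-0.001,-0.003,0.03,0\n-0.001,-0.003,0.036,0\n-0.001,-0.003,0.038,0"

```text
time_s: 5.92
ee_pos: [0.6457, -0.1112, 0.2242]
tcp_rot: [-1.212, -2.894, 0.0]
ft_force: [0.5, 0.5, -0.6]
finger_gap: 0.281
gripper_force: 29.5
```

Request:
move_tool:
  motion: "0,0,0.002,0\n0,0,0.004,0\n0,0,0.005,0\n0,0,0.005,0\n0,0,0.005,0"

```text
time_s: 6.33
ee_pos: [0.6467, -0.1114, 0.2221]
tcp_rot: [1.213, 2.897, 0.0]
ft_force: [-0.0, -0.6, -0.5]
finger_gap: 0.281
gripper_force: 29.6
```

```bash
python3 -c "from h import *; need(.645,-.1105,.0645,75.8-31.2)"
```

```text
t=6.3 grasp [ 0.6468 -0.1115  0.0671] yaw 44.6 tilt 0.001 gap 0.28 f 30 | need [ 0.002  -0.0006  0.0026] turn -0.000
```

Request:
move_tool:
  motion: "0.001,0,0.002,0\n0.001,0,0.003,0\n0.001,0,0.003,0\n0.001,0,0.003,0\n0.001,0,0.003,0"

```text
time_s: 6.75
ee_pos: [0.6462, -0.1107, 0.2195]
tcp_rot: [1.212, 2.897, 0.0]
ft_force: [1.3, 0.5, 2.0]
finger_gap: 0.285
gripper_force: 30.0
```

Request:
move_tool:
  motion: "0,0,0,0\n0,0,0,0\n0,0,0,0\n0,0,0,0\n0,0,0,0"
  aperture: 0.8

```text
time_s: 7.17
ee_pos: [0.6457, -0.1107, 0.2184]
tcp_rot: [-1.213, -2.897, 0.0]
ft_force: [-0.1, -0.4, -0.9]
finger_gap: 0.795
gripper_force: 0.0
```

Request:
move_tool:
  motion: "0,0,-0.02,0\n0,0,-0.05,0\n0,0,-0.08,0\n0,0,-0.11,0\n0,0,-0.14,0"

```text
time_s: 7.58
ee_pos: [0.6456, -0.1107, 0.3599]
tcp_rot: [-1.213, -2.898, 0.0]
ft_force: [0.1, -0.5, 0.3]
finger_gap: 0.799
gripper_force: 0.0
```

```bash
python3 -c "from h import *; need(.441,.113,.16,-47.3)"
```

```text
t=7.6 grasp [ 0.6455 -0.1106  0.2049] yaw 44.6 tilt 0.000 gap 0.80 f 0 | need [0.3028 0.0113 0.045 ] turn -1.538
```

Request:
move_tool:
  motion: "0.04,0.001,0,0\n0.08,0.003,0,0\n0.12,0.005,0,0\n0.16,0.007,0,0\n0.2,0.008,0,0"
  aperture: 1.0

```text
time_s: 8.0
ee_pos: [0.5097, 0.0385, 0.3586]
tcp_rot: [-1.214, -2.898, -0.0]
ft_force: [0.4, 1.1, 0.3]
finger_gap: 1.001
gripper_force: 0.0
```

Request:
move_tool:
  motion: "0.04,0.001,0,0\n0.08,0.003,0,0\n0.103,0.003,0,-0.118\n0.103,0.003,0,-0.236\n0.103,0.003,0,-0.354"

```text
time_s: 8.42
ee_pos: [0.4396, 0.1141, 0.3588]
tcp_rot: [0.67, 3.069, 0.0]
ft_force: [0.3, 0.4, 0.5]
finger_gap: 1.003
gripper_force: 0.0
```

Request:
move_tool:
  motion: "0,0,0,-0.118\n0,0,0,-0.236\n0,0,0,-0.354\n0,0,0,-0.472\n0,0,0,-0.59"

```text
time_s: 8.83
ee_pos: [0.4408, 0.1129, 0.3587]
tcp_rot: [-0.247, 3.132, -0.0]
ft_force: [0.2, 0.1, -0.4]
finger_gap: 1.004
gripper_force: 0.0
```

Request:
move_tool:
  motion: "0,0,0,-0.118\n0,0,0,-0.236\n0,0,0,-0.354\n0,0,0,-0.472\n0,0,0,-0.594"

```text
time_s: 9.25
ee_pos: [0.4409, 0.1128, 0.3587]
tcp_rot: [1.152, -2.923, 0.0]
ft_force: [0.3, 0.2, -0.6]
finger_gap: 1.003
gripper_force: 0.0
```

```bash
python3 -c "from h import *; need(.441,.113,.1,132.7)"
```

```text
t=9.2 grasp [0.4409 0.1128 0.2037] yaw 133.0 tilt 0.000 gap 1.00 f 0 | need [-0.0002  0.      0.1037] turn 0.006
```

Next I lower to the stapler, with the grasp point at about z = 0.042.

Request:
move_tool:
  motion: "0,0,0.03,0.006\n0,0,0.06,0.006\n0,0,0.09,0.006\n0,0,0.104,0.006\n0,0,0.104,0.006"

```text
time_s: 9.67
ee_pos: [0.4391, 0.1127, 0.2508]
tcp_rot: [1.132, -2.922, -0.004]
ft_force: [-0.4, -0.8, 0.2]
finger_gap: 1.0
gripper_force: 0.0
```

Request:
move_tool:
  motion: "0,0,0.015,0\n0,0,0.03,0\n0,0,0.045,0\n0,0,0.056,0\n0,0,0.056,0"

```text
time_s: 10.08
ee_pos: [0.4405, 0.1128, 0.1976]
tcp_rot: [1.134, -2.927, -0.002]
ft_force: [-0.2, 0.0, 1.1]
finger_gap: 1.005
gripper_force: 0.0
```

```bash
python3 -c "from h import *; need(.441,.113,.042,132.7)"
```

```text
t=10.1 grasp [0.44   0.1128 0.0426] yaw 132.3 tilt 0.003 gap 1.00 f 0 | need [-0.0009 -0.0005  0.0006] turn -0.006
```

Request:
move_tool:
  motion: "0,0,0,0\n0,0,0,0\n0,0,0,0\n0,0,0,0\n0,0,0,0"
  aperture: 0.0
  grip_n: 60

```text
time_s: 10.5
ee_pos: [0.4416, 0.1129, 0.1999]
tcp_rot: [-1.134, 2.927, -0.001]
ft_force: [-0.9, -0.0, -1.8]
finger_gap: 0.363
gripper_force: 60.2
```

Request:
move_tool:
  motion: "0,0,0,0\n0,0,0,0\n0,0,0,0\n0,0,0,0\n0,0,0,0"

```text
time_s: 10.92
ee_pos: [0.4416, 0.1129, 0.1998]
tcp_rot: [-1.134, 2.928, -0.001]
ft_force: [-1.1, -0.0, 6.7]
finger_gap: 0.364
gripper_force: 61.2
```

```bash
python3 -c "from h import *; need(.652,.116,.16,102.3)"
```

```text
t=10.9 grasp [0.4419 0.1129 0.0448] yaw 132.4 tilt 0.002 gap 0.36 f 61 | need [-0.1575 -0.1394 -0.1148] turn 0.525
```

Request:
move_tool:
  motion: "0,0,-0.02,0\n0,0,-0.04,0\n0,0,-0.07,0\n0,0,-0.1,0\n0,0,-0.115,0"

```text
time_s: 11.33
ee_pos: [0.4413, 0.1129, 0.3165]
tcp_rot: [-1.134, 2.926, -0.002]
ft_force: [2.0, -0.6, -1.6]
finger_gap: 0.363
gripper_force: 60.3
```

Request:
move_tool:
  motion: "0,0,0,0.105\n0,0,0,0.21\n0,0,0,0.315\n0,0,0,0.42\n0,0,0,0.525"

```text
time_s: 11.75
ee_pos: [0.4403, 0.1128, 0.3126]
tcp_rot: [0.327, -3.122, -0.0]
ft_force: [-0.3, 0.0, -2.5]
finger_gap: 0.365
gripper_force: 60.3
```

```bash
python3 -c "
from h import *; need(.652,.116,.16,102.3); s=grab_frame('side'); cv2.imwrite('pics/s3.png',cv2.resize(np.hstack([grab_frame('top')[130:290,180:340],s[130:290,180:340]]),None,fx=2.5,fy=2.5))"
```

```text
t=11.8 grasp [0.44   0.1128 0.1576] yaw 102.0 tilt 0.002 gap 0.37 f 60 | need [-0.2081 -0.0408 -0.0028] turn -0.006
```

View pics/s3.png

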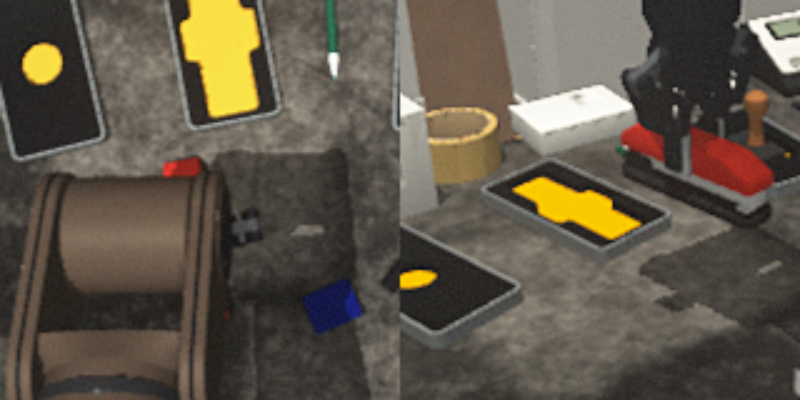

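Side crop: the stapler is held level, with base ends at crop (622,172) and (770,220). I'll check how well it is centred along its length.

```bash

python3 -c "
from h import *
P=ray('side',[(268.8,198.5),(328.5,217.5)],.12);d=P[0]-P[1];print(P,np.linalg.norm(d),np.degrees(np.arctan2(d[1],d[0])))
a=np.radians(12.1);u=np.array([np.cos(a),np.sin(a)]);print((P[:,:2]-[.440,.1128])@u)"

```

```text
[[0.50131172 0.14412513 0.12      ]
 [0.36169211 0.09351533 0.12      ]] 0.14850921894368213 19.92474353241423
[ 0.0665159  -0.08061057]
```

Request:
move_tool:
  motion: "-0.04,-0.008,0,0\n-0.08,-0.016,0,0\n-0.12,-0.024,0,0\n-0.16,-0.032,0,0\n-0.2,-0.04,0,-0.006"

```text
time_s: 12.27
ee_pos: [0.6464, 0.1163, 0.3124]
tcp_rot: [0.35, -3.12, -0.0]
ft_force: [0.6, 0.1, -1.6]
finger_gap: 0.36
gripper_force: 60.2
```

Request:
move_tool:
  motion: "-0.008,-0.001,0.02,0\n-0.008,-0.001,0.04,0\n-0.008,-0.001,0.06,0\n-0.008,-0.001,0.075,0\n-0.008,-0.001,0.075,0"

```text
time_s: 12.68
ee_pos: [0.6509, 0.117, 0.233]
tcp_rot: [0.347, -3.112, -0.001]
ft_force: [-1.9, 0.5, -3.0]
finger_gap: 0.36
gripper_force: 60.2
```

```bash
python3 -c "
from h import *; need(.652,.116,.0495,102.3); s=grab_frame('side'); cv2.imwrite('pics/s4.png',cv2.resize(s[160:260,190:310],None,fx=6,fy=6,interpolation=cv2.INTER_CUBIC))
P=ray('side',[(264.5,252.5),(330,259.5)],.007);u=np.array([.735,.678]);print(P,(P[:,:2]-[.441,.113])@u)"
```

```text
t=12.7 grasp [0.6494 0.1169 0.078 ] yaw 102.7 tilt 0.010 gap 0.36 f 60 | need [-0.0027 -0.0015  0.0285] turn 0.007
[[0.47944346 0.17527263 0.007     ]
 [0.37294353 0.07872689 0.007     ]] [ 0.07047679 -0.07325867]
```

View pics/s4.png

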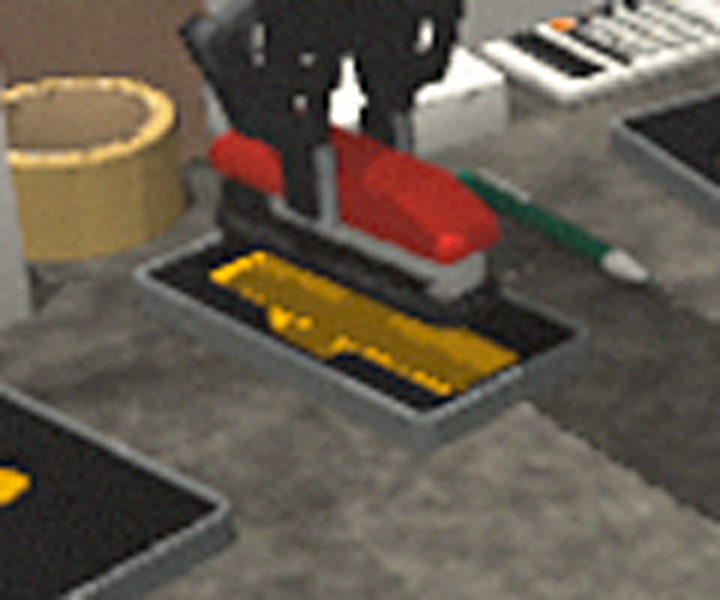

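The stapler is level and lined up over its pocket, with base ends at crop (225,230) and (490,290). Next I lower it.

Request:
move_tool:
  motion: "-0.001,0,0.005,0.006\n-0.001,0,0.01,0.006\n-0.001,0,0.012,0.006\n-0.001,0,0.012,0.006\n-0.001,0,0.012,0.006"

```text
time_s: 13.15
ee_pos: [0.654, 0.1173, 0.2273]
tcp_rot: [-0.336, 3.123, -0.0]
ft_force: [-0.1, 0.1, -1.8]
finger_gap: 0.364
gripper_force: 60.2
```

```bash
python3 -c "from h import *; need(.653,.116,.0495,102.3)"
```

```text
t=13.2 grasp [0.6542 0.1173 0.0723] yaw 102.3 tilt 0.001 gap 0.36 f 60 | need [ 0.0014 -0.0011  0.0228] turn -0.000
```

Request:
move_tool:
  motion: "0,0,0.004,0\n0,0,0.008,0\n0,0,0.01,0\n0,0,0.01,0\n0,0,0.01,0"

```text
time_s: 13.57
ee_pos: [0.6538, 0.1173, 0.2163]
tcp_rot: [0.336, -3.123, -0.0]
ft_force: [-0.3, -0.2, -2.0]
finger_gap: 0.364
gripper_force: 60.2
```

```bash
python3 -c "from h import *; need(.653,.116,.0495,102.3)"
```

```text
t=13.6 grasp [0.6537 0.1173 0.0613] yaw 102.3 tilt 0.001 gap 0.36 f 60 | need [ 0.0009 -0.0011  0.0118] turn -0.000
```

Request:
move_tool:
  motion: "0.001,-0.001,0.004,0\n0.001,-0.001,0.008,0\n0.001,-0.001,0.011,0\n0.001,-0.001,0.0115,0\n0.001,-0.001,0.0115,0"

```text
time_s: 13.98
ee_pos: [0.653, 0.1161, 0.2046]
tcp_rot: [0.336, -3.123, -0.0]
ft_force: [-0.7, 0.2, -2.5]
finger_gap: 0.359
gripper_force: 60.2
```

```bash
python3 -c "from h import *; need(.653,.116,.0485,102.3)"
```

```text
t=14.0 grasp [0.6528 0.1161 0.0496] yaw 102.3 tilt 0.001 gap 0.36 f 60 | need [-0.0002 -0.0001  0.0011] turn -0.001
```

Request:
move_tool:
  motion: "0,0,0.001,0\n0,0,0.001,0\n0,0,0.001,0"

```text
time_s: 14.23
ee_pos: [0.6532, 0.1161, 0.2044]
tcp_rot: [-0.336, 3.123, -0.0]
ft_force: [-0.1, 0.2, -1.6]
finger_gap: 0.366
gripper_force: 60.2
```

Request:
move_tool:
  motion: "0,0,0,0\n0,0,0,0\n0,0,0,0\n0,0,0,0\n0,0,0,0"
  aperture: 0.8

```text
time_s: 14.65
ee_pos: [0.6533, 0.1161, 0.2046]
tcp_rot: [-0.336, 3.123, -0.0]
ft_force: [0.3, 0.6, 1.2]
finger_gap: 0.8
gripper_force: 0.0
```

Request:
move_tool:
  motion: "0,0,-0.02,0\n0,0,-0.05,0\n0,0,-0.08,0\n0,0,-0.11,0\n0,0,-0.14,0"

```text
time_s: 15.07
ee_pos: [0.653, 0.1161, 0.3457]
tcp_rot: [0.336, -3.124, -0.0]
ft_force: [0.2, -0.6, 0.1]
finger_gap: 0.8
gripper_force: 0.0
```

```bash
python3 -c "from h import *; need(.449,-.0975,.16,54.6)"
```

```text
t=15.1 grasp [0.653  0.1161 0.1907] yaw 102.3 tilt 0.000 gap 0.80 f 0 | need [ 0.2447 -0.1653  0.0307] turn 0.832
```

Request:
move_tool:
  motion: "0.03,-0.02,0,0\n0.06,-0.04,0,0\n0.09,-0.06,0,0\n0.12,-0.08,0,0\n0.15,-0.1,0,0"
  aperture: 0.6

```text
time_s: 15.48
ee_pos: [0.5265, -0.0143, 0.3444]
tcp_rot: [-0.337, 3.123, -0.001]
ft_force: [0.3, -0.2, 0.7]
finger_gap: 0.6
gripper_force: 0.0
```

Request:
move_tool:
  motion: "0.03,-0.02,0,0\n0.06,-0.04,0,0\n0.09,-0.062,0,0\n0.095,-0.065,0,0.116\n0.095,-0.065,0,0.232"

```text
time_s: 15.9
ee_pos: [0.4473, -0.0987, 0.3445]
tcp_rot: [0.042, 3.141, -0.001]
ft_force: [0.8, 0.0, 0.1]
finger_gap: 0.604
gripper_force: 0.0
```

Request:
move_tool:
  motion: "0,0,0.02,0.12\n0,0,0.04,0.24\n0,0,0.06,0.36\n0,0,0.08,0.48\n0,0,0.1,0.6"

```text
time_s: 16.32
ee_pos: [0.4488, -0.0973, 0.2438]
tcp_rot: [0.964, 2.989, -0.0]
ft_force: [0.4, 0.0, 0.4]
finger_gap: 0.601
gripper_force: 0.0
```

```bash
python3 -c "from h import *; need(.449,-.0975,.0215,54.6)"
```

```text
t=16.3 grasp [ 0.449  -0.0973  0.0888] yaw 54.3 tilt 0.001 gap 0.60 f 0 | need [-0.     -0.0001  0.0673] turn -0.006
```

Request:
move_tool:
  motion: "0,0,0.02,0\n0,0,0.04,0\n0,0,0.055,0\n0,0,0.06,0\n0,0,0.06,0"

```text
time_s: 16.73
ee_pos: [0.4483, -0.097, 0.1831]
tcp_rot: [-0.954, -2.99, -0.001]
ft_force: [0.7, -0.3, 0.2]
finger_gap: 0.601
gripper_force: 0.0
```

```bash
python3 -c "from h import *; need(.449,-.0975,.0215,54.6)"
```

```text
t=16.7 grasp [ 0.4479 -0.0968  0.0281] yaw 54.6 tilt 0.003 gap 0.60 f 0 | need [-0.0013  0.0001  0.0066] turn -0.000
```

Request:
move_tool:
  motion: "0,0,0.003,0\n0,0,0.005,0\n0,0,0.006,0\n0,0,0.006,0\n0,0,0.006,0"

```text
time_s: 17.15
ee_pos: [0.4491, -0.0973, 0.1788]
tcp_rot: [0.955, 2.992, -0.0]
ft_force: [0.4, -0.2, 0.4]
finger_gap: 0.604
gripper_force: 0.0
```

```bash
python3 -c "from h import *; need(.449,-.0975,.0215,54.6)"
```

```text
t=17.1 grasp [ 0.4492 -0.0974  0.0238] yaw 54.6 tilt 0.001 gap 0.60 f 0 | need [ 0.0001 -0.0002  0.0023] turn 0.000
```

Request:
move_tool:
  motion: "0,0,0,0\n0,0,0,0\n0,0,0,0\n0,0,0,0\n0,0,0,0"
  aperture: 0.0
  grip_n: 30

```text
time_s: 17.57
ee_pos: [0.4491, -0.0973, 0.1786]
tcp_rot: [0.955, 2.992, -0.0]
ft_force: [0.6, 0.9, 2.4]
finger_gap: 0.192
gripper_force: 34.1
```

Request:
move_tool:
  motion: "0,0,0,0\n0,0,0,0\n0,0,0,0\n0,0,0,0\n0,0,0,0"

```text
time_s: 17.98
ee_pos: [0.4491, -0.0973, 0.1786]
tcp_rot: [0.955, 2.992, -0.0]
ft_force: [-0.1, -0.8, 5.1]
finger_gap: 0.185
gripper_force: 34.4
```

```bash
python3 -c "from h import *; need(.5936,-.3007,.12,77)"
```

```text
t=18.0 grasp [ 0.4492 -0.0974  0.0236] yaw 54.6 tilt 0.001 gap 0.19 f 34 | need [-0.2355 -0.0821 -0.0962] turn -0.391
```

Request:
move_tool:
  motion: "0,0,-0.02,0\n0,0,-0.04,0\n0,0,-0.07,0\n0,0,-0.1,0\n0,0,-0.1,0"

```text
time_s: 18.4
ee_pos: [0.4505, -0.0979, 0.2835]
tcp_rot: [0.952, 2.983, -0.002]
ft_force: [0.8, -1.7, 0.3]
finger_gap: 0.188
gripper_force: 33.8
```

Request:
move_tool:
  motion: "0,0,0,-0.1\n0,0,0,-0.2\n0,0,0,-0.3\n0,0,0,-0.391\n0,0,0,-0.391"

```text
time_s: 18.82
ee_pos: [0.4483, -0.097, 0.2769]
tcp_rot: [-0.353, -3.119, -0.001]
ft_force: [-0.2, -0.2, 0.9]
finger_gap: 0.189
gripper_force: 33.8
```

```bash
python3 -c "
from h import *; need(.5936,-.3007,.12,77); s=grab_frame('side'); cv2.imwrite('pics/s5.png',cv2.resize(s[120:260,240:440],None,fx=4,fy=4))"
```

```text
t=18.8 grasp [ 0.4479 -0.0968  0.1219] yaw 77.1 tilt 0.002 gap 0.19 f 34 | need [-0.1875 -0.1662  0.0014] turn 0.002
```

View pics/s5.png

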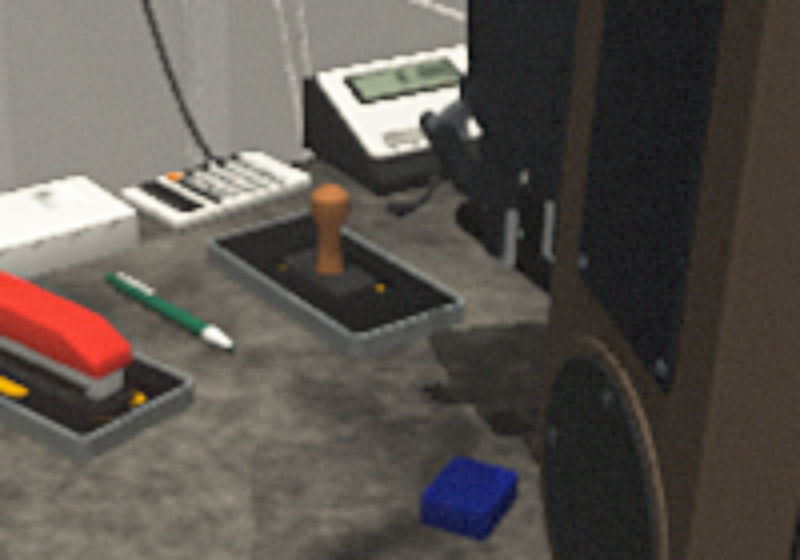

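The stamp sits in its pocket at crop (330,250), and the stapler looks seated. The arm hides the marker. Carry on.

Request:
move_tool:
  motion: "-0.027,-0.024,0,0\n-0.054,-0.048,0,0\n-0.081,-0.072,0,0\n-0.108,-0.096,0,0\n-0.135,-0.12,0,0"

```text
time_s: 19.28
ee_pos: [0.554, -0.2458, 0.2771]
tcp_rot: [-0.359, -3.12, -0.001]
ft_force: [0.3, -1.0, -0.3]
finger_gap: 0.183
gripper_force: 33.8
```

Request:
move_tool:
  motion: "-0.027,-0.024,0,0\n-0.052,-0.046,0.02,0\n-0.052,-0.046,0.04,0\n-0.052,-0.046,0.06,0\n-0.052,-0.046,0.06,0"

```text
time_s: 19.7
ee_pos: [0.5919, -0.3004, 0.2116]
tcp_rot: [-0.359, -3.111, -0.008]
ft_force: [-0.4, 1.6, -1.0]
finger_gap: 0.191
gripper_force: 33.8
```

```bash
python3 -c "
from h import *; need(.5936,-.3007,.029,77); s=grab_frame('side'); t=grab_frame('top');cv2.imwrite('pics/s6.png',cv2.resize(np.hstack([s[120:240,340:480],t[100:220,380:520]]),None,fx=2.8,fy=2.8))"
```

```text
t=19.7 grasp [ 0.5905 -0.2994  0.0566] yaw 76.8 tilt 0.011 gap 0.19 f 34 | need [-0.0036 -0.0007  0.0275] turn -0.003
```

View pics/s6.png

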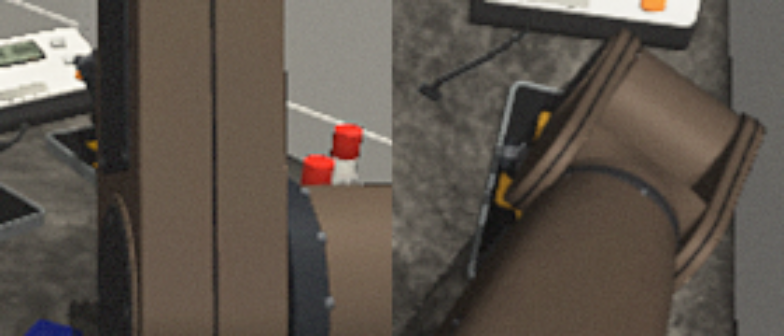

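The arm hides the marker in both views. I'll lower on force and height readings instead.

Request:
move_tool:
  motion: "-0.001,0,0.004,0\n-0.001,0,0.009,0\n-0.001,0,0.013,0\n-0.001,0,0.013,0\n-0.001,0,0.013,0"

```text
time_s: 20.22
ee_pos: [0.5947, -0.301, 0.2054]
tcp_rot: [0.355, 3.121, -0.0]
ft_force: [-0.8, -0.4, 0.4]
finger_gap: 0.19
gripper_force: 33.8
```

```bash
python3 -c "from h import *; need(.5936,-.3007,.0285,77)"
```

```text
t=20.2 grasp [ 0.5947 -0.301   0.0504] yaw 77.0 tilt 0.000 gap 0.19 f 34 | need [0.0011 0.0001 0.0219] turn 0.000
```

Request:
move_tool:
  motion: "0,0,0.003,0\n0,0,0.006,0\n0,0,0.009,0\n0,0,0.011,0\n0,0,0.011,0"

```text
time_s: 20.63
ee_pos: [0.5944, -0.3011, 0.1933]
tcp_rot: [-0.355, -3.12, -0.001]
ft_force: [-0.1, 0.0, -0.5]
finger_gap: 0.187
gripper_force: 33.8
```

```bash
python3 -c "from h import *; need(.5936,-.3007,.0285,77)"
```

```text
t=20.6 grasp [ 0.5943 -0.3009  0.0383] yaw 77.0 tilt 0.001 gap 0.19 f 34 | need [0.0007 0.0001 0.0098] turn 0.000
```

Request:
move_tool:
  motion: "0,0,0.003,0\n0,0,0.006,0\n0,0,0.009,0\n0,0,0.01,0\n0,0,0.01,0"

```text
time_s: 21.05
ee_pos: [0.5945, -0.3011, 0.1836]
tcp_rot: [-0.355, -3.121, -0.001]
ft_force: [0.2, -0.6, -0.1]
finger_gap: 0.189
gripper_force: 33.8
```

```bash
python3 -c "from h import *; need(.5936,-.3007,.0276,77)"
```

```text
t=21.1 grasp [ 0.5944 -0.301   0.0286] yaw 77.0 tilt 0.001 gap 0.19 f 34 | need [0.0008 0.0001 0.001 ] turn 0.000
```

Request:
move_tool:
  motion: "0,0,0.001,0\n0,0,0.001,0\n0,0,0.001,0"

```text
time_s: 21.3
ee_pos: [0.5947, -0.3013, 0.1833]
tcp_rot: [0.355, 3.121, -0.0]
ft_force: [0.8, -0.5, -0.7]
finger_gap: 0.188
gripper_force: 33.8
```

Request:
move_tool:
  motion: "0,0,0,0\n0,0,0,0\n0,0,0,0\n0,0,0,0\n0,0,0,0"
  aperture: 0.38

```text
time_s: 21.72
ee_pos: [0.5947, -0.3012, 0.1833]
tcp_rot: [0.355, 3.121, -0.0]
ft_force: [0.1, 0.6, -0.3]
finger_gap: 0.385
gripper_force: 0.0
```

Request:
move_tool:
  motion: "0,0,-0.02,0\n0,0,-0.05,0\n0,0,-0.08,0\n0,0,-0.11,0\n0,0,-0.14,0"

```text
time_s: 22.13
ee_pos: [0.5945, -0.3011, 0.3246]
tcp_rot: [-0.356, -3.121, -0.0]
ft_force: [0.9, -0.9, 0.4]
finger_gap: 0.377
gripper_force: 0.0
```

```bash
python3 -c "from h import *; need(.361,-.301,.19,50.3)"
```

```text
t=22.1 grasp [ 0.5945 -0.3011  0.1696] yaw 77.0 tilt 0.000 gap 0.38 f 0 | need [ 0.2276 -0.0524 -0.0204] turn 0.466
```

Request:
move_tool:
  motion: "0.036,-0.008,-0.02,0\n0.072,-0.016,-0.02,0\n0.108,-0.024,-0.02,0\n0.144,-0.032,-0.02,0\n0.18,-0.04,-0.02,0"
  aperture: 0.7

```text
time_s: 22.55
ee_pos: [0.4087, -0.2993, 0.3434]
tcp_rot: [0.354, 3.121, -0.001]
ft_force: [-0.3, 0.1, -0.3]
finger_gap: 0.702
gripper_force: 0.0
```

Request:
move_tool:
  motion: "0.036,-0.008,0,0.11\n0.047,-0.012,0,0.22\n0.047,-0.012,0,0.33\n0.047,-0.012,0,0.44\n0.047,-0.012,0,0.466"

```text
time_s: 22.97
ee_pos: [0.3613, -0.3009, 0.3436]
tcp_rot: [1.074, 2.952, -0.001]
ft_force: [-0.0, -1.0, 0.5]
finger_gap: 0.696
gripper_force: 0.0
```

```bash
python3 -c "
from h import *; need(.362,-.301,.06,50.3); t=grab_frame('top');s=grab_frame('side');cv2.imwrite('pics/s7.png',cv2.resize(np.hstack([t[110:290,390:510],s[110:290,390:510]]),None,fx=3.2,fy=3.2))"
```

```text
t=23.0 grasp [ 0.3614 -0.301   0.1886] yaw 50.0 tilt 0.001 gap 0.70 f 0 | need [-0.0004  0.0004  0.1286] turn -0.005
```

View pics/s7.png

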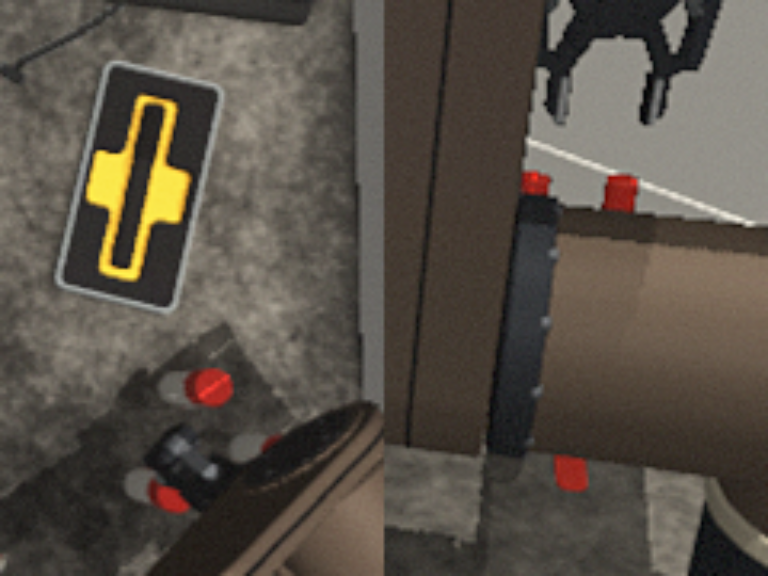

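The marker lies centred in its pocket, at crop (138,190). The gripper is above the nearest glue stick, at crop (165,495). Next I descend.

Request:
move_tool:
  motion: "0,0,0.03,0\n0,0,0.06,0\n0,0,0.08,0\n0,0,0.08,0\n0,0,0.08,0"

```text
time_s: 23.48
ee_pos: [0.3617, -0.3006, 0.2625]
tcp_rot: [-1.065, -2.953, -0.002]
ft_force: [0.1, -0.1, 0.5]
finger_gap: 0.698
gripper_force: 0.0
```

```bash
python3 -c "from h import *; need(.362,-.301,.058,50.3)"
```

```text
t=23.5 grasp [ 0.3614 -0.3002  0.1075] yaw 50.4 tilt 0.003 gap 0.70 f 0 | need [-0.0011 -0.0002  0.0495] turn 0.001
```

Request:
move_tool:
  motion: "0,0,0.02,0\n0,0,0.035,0\n0,0,0.047,0\n0,0,0.047,0\n0,0,0.047,0"

```text
time_s: 23.9
ee_pos: [0.3623, -0.3014, 0.2176]
tcp_rot: [1.065, 2.954, -0.002]
ft_force: [-0.8, 0.5, 0.8]
finger_gap: 0.698
gripper_force: 0.0
```

```bash
python3 -c "from h import *; need(.362,-.301,.058,50.3)"
```

```text
t=23.9 grasp [ 0.3625 -0.3017  0.0626] yaw 50.3 tilt 0.002 gap 0.70 f 0 | need [0.0008 0.0002 0.0046] turn 0.001
```

Request:
move_tool:
  motion: "0,0,0.002,0\n0,0,0.002,0\n0,0,0.002,0\n0,0,0.002,0\n0,0,0.002,0"
  aperture: 0.0
  grip_n: 25

```text
time_s: 24.32
ee_pos: [0.3622, -0.3014, 0.2154]
tcp_rot: [1.066, 2.953, -0.002]
ft_force: [-0.3, -0.1, 4.7]
finger_gap: 0.304
gripper_force: 24.3
```

Request:
move_tool:
  motion: "0,0,0,0\n0,0,0,0\n0,0,0,0\n0,0,0,0\n0,0,0,0"

```text
time_s: 24.73
ee_pos: [0.3622, -0.3015, 0.2154]
tcp_rot: [1.066, 2.953, -0.002]
ft_force: [-0.2, -0.8, 5.6]
finger_gap: 0.301
gripper_force: 24.3
```

```bash
python3 -c "from h import *; need(.621,.295,.16)"
```

```text
t=24.7 grasp [ 0.3624 -0.3018  0.0604] yaw 50.3 tilt 0.002 gap 0.30 f 24 | need [ 0.1819  0.6243 -0.1005] turn -0.000
```

Request:
move_tool:
  motion: "0,0,-0.02,0\n0,0,-0.05,0\n0,0,-0.08,0\n0,0,-0.11,0\n0,0,-0.13,0"

```text
time_s: 25.15
ee_pos: [0.362, -0.3009, 0.3468]
tcp_rot: [1.066, 2.953, -0.002]
ft_force: [0.7, -1.7, 0.9]
finger_gap: 0.308
gripper_force: 24.5
```

```bash
python3 -c "from h import *; need(.621,.295,.19)"
```

```text
t=25.1 grasp [ 0.3623 -0.3012  0.1918] yaw 50.3 tilt 0.003 gap 0.31 f 25 | need [0.1816 0.624  0.0012] turn -0.000
```

Request:
move_tool:
  motion: "0.0105,0.036,0,0\n0.021,0.072,0,0\n0.0315,0.108,0,0\n0.042,0.144,0,0\n0.0525,0.18,0,0"

```text
time_s: 25.57
ee_pos: [0.4364, -0.127, 0.3438]
tcp_rot: [-1.068, -2.954, -0.001]
ft_force: [1.1, -0.7, -0.0]
finger_gap: 0.301
gripper_force: 24.6
```

Request:
move_tool:
  motion: "0.0105,0.036,0,0\n0.021,0.072,0,0\n0.0315,0.108,0,0\n0.042,0.144,0,0\n0.0525,0.18,0,0"

```text
time_s: 25.98
ee_pos: [0.511, 0.0453, 0.3436]
tcp_rot: [-1.066, -2.954, 0.0]
ft_force: [-0.0, -1.3, -0.7]
finger_gap: 0.303
gripper_force: 24.6
```

Request:
move_tool:
  motion: "0.0105,0.036,0,0\n0.021,0.072,0,0\n0.0315,0.108,0,0\n0.042,0.144,0,0\n0.0525,0.18,0,0"

```text
time_s: 26.4
ee_pos: [0.5856, 0.2172, 0.3432]
tcp_rot: [-1.066, -2.954, 0.001]
ft_force: [0.6, -0.2, -0.1]
finger_gap: 0.301
gripper_force: 24.6
```

Request:
move_tool:
  motion: "0.0105,0.036,0,0\n0.021,0.072,0,0\n0.024,0.084,0,0\n0.024,0.084,0,0\n0.024,0.084,0,0"

```text
time_s: 26.82
ee_pos: [0.6204, 0.2957, 0.3429]
tcp_rot: [-1.064, -2.954, 0.003]
ft_force: [0.3, -0.8, -0.4]
finger_gap: 0.305
gripper_force: 24.7
```

```bash
python3 -c "from h import *; need(.621,.295,.09)"
```

```text
t=26.8 grasp [0.62   0.2955 0.1879] yaw 50.4 tilt 0.002 gap 0.31 f 25 | need [-0.0012  0.0004  0.0979] turn -0.000
```

Request:
move_tool:
  motion: "0,0,0.03,0\n0,0,0.06,0\n0,0,0.09,0\n0,0,0.098,0\n0,0,0.098,0"

```text
time_s: 27.23
ee_pos: [0.6191, 0.2935, 0.2421]
tcp_rot: [-1.066, -2.948, 0.008]
ft_force: [0.1, -0.4, -0.1]
finger_gap: 0.306
gripper_force: 24.7
```

Request:
move_tool:
  motion: "0,0,0,0\n0,0,0,0\n0,0,0,0"

```text
time_s: 27.48
ee_pos: [0.6217, 0.2952, 0.2494]
tcp_rot: [1.066, 2.951, 0.005]
ft_force: [1.1, -0.0, 0.4]
finger_gap: 0.301
gripper_force: 24.7
```

```bash
python3 -c "
from h import *; need(.621,.295,.065); t=grab_frame('top');s=grab_frame('side');cv2.imwrite('pics/s8.png',cv2.resize(np.hstack([t[100:220,150:290],s[170:290,120:260]]),None,fx=2.8,fy=2.8,interpolation=cv2.INTER_CUBIC))"
```

```text
t=27.5 grasp [0.6224 0.2955 0.0944] yaw 50.3 tilt 0.005 gap 0.30 f 25 | need [ 0.0009 -0.0014  0.0294] turn -0.000
```

View pics/s8.png

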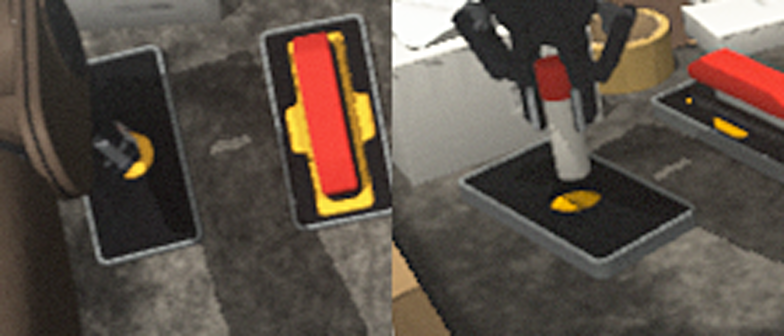

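The stapler is centred in its pocket and the glue stick hangs over its hole. In the side crop it runs from (548,60) to (572,178). I'll compare that lean with a projected vertical.

```bash
python3 -c "
from h import *; c=camera_model('side')
p=cv2.projectPoints(np.array([[.6224,.2955,.034],[.6224,.2955,.132]]),cv2.Rodrigues(c['R'])[0],c['t'],c['mtx'],None)[0].reshape(-1,2);print((p-[120,170])*2.8+[392,0])"
```

```text
[[569.083733   173.36160764]
 [550.06044747  62.43843781]]
```

Request:
move_tool:
  motion: "0,-0.001,0.005,0\n0,-0.001,0.01,0\n0,-0.001,0.014,0\n0,-0.001,0.014,0\n0,-0.001,0.014,0"

```text
time_s: 28.0
ee_pos: [0.6198, 0.2944, 0.2312]
tcp_rot: [-1.066, -2.954, 0.002]
ft_force: [0.5, 0.6, -0.4]
finger_gap: 0.305
gripper_force: 24.7
```

```bash
python3 -c "from h import *; need(.621,.295,.065)"
```

```text
t=28.0 grasp [0.6195 0.2943 0.0762] yaw 50.3 tilt 0.002 gap 0.31 f 25 | need [-0.0007  0.0015  0.0112] turn -0.000
```

The lean matches perspective, so the stick is upright.

Request:
move_tool:
  motion: "0,0.001,0.003,0\n-0.001,0.001,0.006,0\n-0.001,0.001,0.009,0\n-0.001,0.001,0.01,0\n-0.001,0.001,0.01,0"

```text
time_s: 28.42
ee_pos: [0.6213, 0.2945, 0.2215]
tcp_rot: [-1.066, -2.954, 0.001]
ft_force: [-0.5, -0.3, -0.4]
finger_gap: 0.302
gripper_force: 24.7
```

Request:
move_tool:
  motion: "0,0,0,0\n0,0,0,0\n0,0,0,0"

```text
time_s: 28.67
ee_pos: [0.6216, 0.2946, 0.2225]
tcp_rot: [1.067, 2.955, 0.0]
ft_force: [0.5, -0.2, -1.1]
finger_gap: 0.306
gripper_force: 24.7
```

```bash
python3 -c "from h import *; need(.621,.295,.0645)"
```

```text
t=28.7 grasp [0.6216 0.2946 0.0675] yaw 50.3 tilt 0.000 gap 0.31 f 25 | need [ 0.0007 -0.0001  0.003 ] turn -0.000
```

Request:
move_tool:
  motion: "0,0,0.001,0\n0,0,0.002,0\n0,0,0.003,0\n0,0,0.003,0\n0,0,0.003,0"

```text
time_s: 29.08
ee_pos: [0.6216, 0.2946, 0.2196]
tcp_rot: [1.066, 2.955, 0.0]
ft_force: [0.3, -0.1, 1.7]
finger_gap: 0.305
gripper_force: 24.8
```

Request:
move_tool:
  motion: "0,0,0,0\n0,0,0,0\n0,0,0,0\n0,0,0,0\n0,0,0,0"
  aperture: 0.6

```text
time_s: 29.5
ee_pos: [0.6214, 0.2946, 0.2191]
tcp_rot: [-1.067, -2.955, 0.0]
ft_force: [0.5, 0.4, -0.2]
finger_gap: 0.602
gripper_force: 0.0
```

Request:
move_tool:
  motion: "0,0,-0.02,0\n0,0,-0.05,0\n0,0,-0.08,0\n0,0,-0.11,0\n0,0,-0.14,0"

```text
time_s: 29.92
ee_pos: [0.6213, 0.2945, 0.3605]
tcp_rot: [-1.066, -2.955, 0.0]
ft_force: [0.4, -0.1, -0.1]
finger_gap: 0.598
gripper_force: 0.0
```

Request:
move_tool:
  motion: "0,0.02,-0.03,0\n0,0.05,-0.05,0\n0,0.09,-0.05,0\n0,0.13,-0.05,0\n0,0.16,-0.05,0"

```text
time_s: 30.33
ee_pos: [0.7246, 0.4195, 0.4102]
tcp_rot: [1.066, 2.954, 0.003]
ft_force: [0.9, 0.3, -0.3]
finger_gap: 0.601
gripper_force: 0.0
```

Request:
move_tool:
  motion: "0,0.03,0,0\n0,0.06,0,0\n0,0.09,0,0\n0,0.09,0,0\n0,0.09,0,0"

```text
time_s: 30.75
ee_pos: [0.7818, 0.4881, 0.4035]
tcp_rot: [-1.064, -2.952, 0.007]
ft_force: [-0.7, -0.5, 0.2]
finger_gap: 0.602
gripper_force: 0.0
```

```bash
python3 -c "
from h import *; need(.621,.295,.0645); t=grab_frame('top');s=grab_frame('side');cv2.imwrite('pics/f.png',cv2.resize(np.vstack([t[90:270,150:520],s[140:280,110:480]]),None,fx=1.8,fy=1.8,interpolation=cv2.INTER_CUBIC))
for c in blobs(t,(100,120,40),(130,255,255),(295,235,330,270)): print('box',rect('top',c,.018))
for c in blobs(t,(50,100,40),(95,255,255),(300,100,325,170)): print('pen',rect('top',c,.012))
for c in blobs(t,(0,150,90),(8,255,255),(160,100,300,220)): print('red',rect('top',c,.05),rect('top',c,.102))"
```

```text
t=30.8 grasp [0.7809 0.4877 0.2485] yaw 50.4 tilt 0.006 gap 0.60 f 0 | need [-2.000e-04 -2.494e-01  1.854e-01] turn -0.000
box c=(380.7,-2.6) size 50x40 long-axis -65.2 deg
pen c=(664.6,2.4) size 57x9 long-axis 4.2 deg
red c=(629.4,306.0) size 34x27 long-axis 46.2 deg c=(618.8,288.4) size 32x26 long-axis 46.2 deg
red c=(652.2,115.0) size 143x32 long-axis 12.7 deg c=(640.4,107.5) size 136x31 long-axis 12.7 deg
```

View pics/f.png

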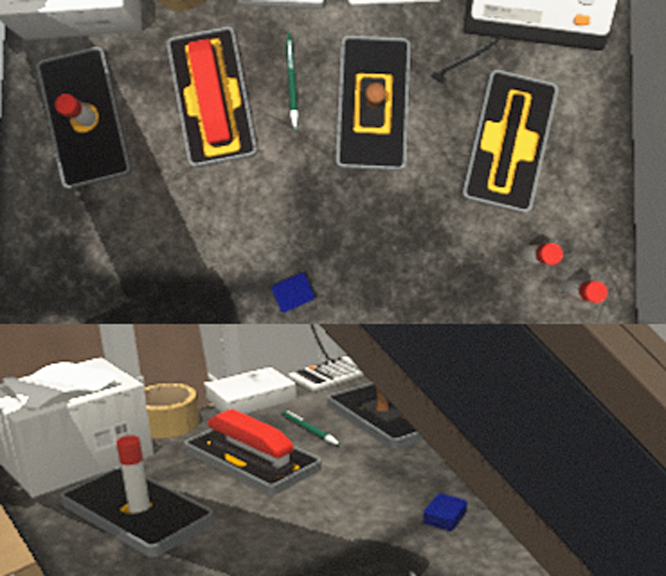

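All four are in their pockets: glue stick at crop (68,105), stapler (208,92), stamp (375,95) and marker (508,140). The pen and box have not moved. I'll hand in.

```bash
python3 -c "from rig import sign_off; print(sign_off())"
```

```text
the job is handed in; nothing more can be done
None
```

The stapler, marker, stamp and glue stick are each in their own tray pocket, and the pen and blue box are where they started. I handed the job in at about 31 s; the system confirmed receipt but gave no verdict.

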